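Hold the electrode forceps at the marked gap around the specimen carrier

ROBOT

A 7-joint arm with a two-finger parallel gripper is mounted at the origin on the work surface. World frame = base frame: x ahead of the robot, y to its left, z up, the work surface at z = 0. Lengths are in mm, angles in rad, forces in N, time in s.
With the tool pointing down it reaches from about 350 to 900 mm from the base axis. Payload 7.2 kg.
Tool frame: the origin (TCP) lies at the very end of the fingers, on their centre line; the grasp point (between the pads) lies 19 mm behind it; y points along the fingers, x is the direction in which the jaws open and shut, and the axes are right-handed (so a half turn about y gives the same grasp; the last joint's range is limited). The gripper opens to 88 mm and grips with 3 to 60 N. Pads are 20 mm wide; open, the fingers measure 115 mm over their backs; the gripper's body (75 mm by 178 mm) begins 61 mm behind the grasp point.
Start: joints at [1.123, 0.411, -0.013, 1.596, 0.006, 1.134, -0.082], TCP at [231.698, -580.47, 222.653] pointing down, gripper open.
Joint ranges: [-2.95, 2.95], [-0.29, 1.99], [-1.47, 1.44], [0.14, 2.54], [-1.03, 4.17], [0.13, 1.85], [-2.86, 2.86]. Speed limits (rad/s): [2.39, 2.39, 3.01, 3.01, 3.14, 3.14, 3.14].

INTERFACE

Orientations are given as a unit quaternion [w, x, y, z].
In Python, from workcell import robot gives the robot as it stands.
- The arm moves only by the shell command python3 -m handwheel 'ROWS' [FORCE]. ROWS is JSON, a list of rows, each a list of 7 numbers: the turn, a rotation vector about the tool's x, y, z in degrees, then the shift along the tool's x, y, z in cm, then the closure in counts, from 0 (fully open) to 255 (shut). A call has 1 to 8 rows; each row shifts and turns the pose as measured when the row begins, along the tool's axes as they then stand; what a row does not reach is not made up. A row lasts 1/10 s, in which the tool goes at most 50 mm and 8.59 degrees, less where a joint would pass 70% of its speed; a pose out of reach is approached as far as the arm can. A call with a gripper value outside its range is refused whole. The fingers move at their own pace and stop on an object; FORCE is the grip in N (left out, the last holds). Time passes only in rows, so rows that do not move let the fingers close. It gives the time, the measured TCP pose, the force and the opening at its end, in the units of the state.
- robot.get_obs(): the state, without advancing time (a new reading comes with each control period).
- robot.snapshot(name): name is "scene" or "top" or "wrist"; returns a dict with "color" (480x640x3 uint8, blue, green, red), "intrinsics" (3x3 intrinsics, pixels), "k1" (the pictures are not rectified: a ray, as slopes to the right and down, at radius r is drawn at 1 + k1 r^2 times it, then the intrinsics apply), "pose" (4x4, takes a point from camera to world coordinates). Camera axes: x right, y down, z forward; pixel columns grow to the right and rows downward; lengths in mm; the calibration is good to about 2 mm. A picture is of the moment at which its call begins. There is no depth.
- robot.sign_off(): hands the job in, once; it reports no verdict.
The state is a dict: "t": time; "joint_pos": joint angles; "qvel": joint speeds; "tau": joint torques, N m; "ee_pos": TCP position; "tool_rot": TCP orientation; "wrist_force": force on the tool from outside, world axes, zero at the start; "torque": the same for the moment, N m; "finger_gap": opening from 0.0 (shut) to 1.0 (fully open).
Only numpy, scipy, OpenCV 4.12 (cv2) and the standard library are available. Lean on these libraries where they do the work, as an engineer would, in place of code of your own. Each camera call takes 0.05 s, during which the arm holds its last target.

TASK

Take the sprung electrode forceps off their rest by the two finger grips and bring their tips down on either side of the specimen carrier that stands at the stage's marked station, one tip over each line of a pair, low beside the carrier but clear of it and of the plate. Squeeze until the tip gap matches the marked lines, the inner pair if the slim carrier stands there, the outer pair if it is the wide one, and finish while holding the forceps there, gap steady, ready for the pulse. Do not shift either carrier, and leave the bottle, tip box and tube rack alone.

Things in the scene. Friction and masses are not known exactly. Their poses are not given: they have to be found in the camera images.
- forceps: Sprung forceps, 186 mm long, 76 g, level on the black rest. Origin midway between the finger grips at the arms' mid-height (60 mm above the table); x to the tips, y to the left arm, z up. Steel strip arms 4 mm thick, 10 mm tall, hinged at x = -90 mm to a grey end block 30 x 20 x 10 mm centred at x = -95 mm; both always close equally. Balance point about 15 mm behind the origin
- grip_left (a point): Middle of the outer face of the left finger grip: grey, ridged, 26 mm long, 20 mm tall, at x = 0 of the forceps. Over both grips: 57 mm relaxed, about 48 mm at a tip gap of 40 mm, 39 mm at 24 mm; the tip gap changes 1.78 mm per mm of squeeze here. The springs push back with about 5 N at first, 7 N at a gap of 40 mm, 9 N at 24 mm, and reopen the arms when let go
- grip_right (a point): The same point of the right finger grip
- tip_left (a point): Lower inner corner of the left tip, at x = 70 mm of the forceps and 20 mm below its origin. The tips are 4 mm thick, 6 mm long in x and bent straight down. The tip gap is the distance from tip_left to tip_right: 56 mm relaxed, least about 10 mm
- tip_right (a point): The same point of the right tip
- forceps_left (a joint): Closing angle of the left arm (rad; the right arm's is the same): 0 relaxed (gap 56 mm), about 0.05 at a gap of 40 mm, about 0.10 at 24 mm, 0.145 fully squeezed
- stand: Fixed black rest, 185 x 84 mm; origin on the table below the forceps' origin, same axes. Supports 55 mm high: a rear saddle at x = -108 to -82 mm with cheeks 8 mm higher beside the end block, and an 84 mm wide bar under the arms at x = 37 to 47 mm. Between them, below the finger grips, only a base 8 mm high and 60 mm wide. The forceps lift straight up
- stage: Fixed block with a white top plate, 84 mm (x) by 140 mm (y, from -95 to +45 mm), top 40 mm above the table. Origin on the table below the marked station; x points roughly away from the robot
- station (a point): Centre of the marked station on the plate's top surface; axes as the stage. Four thin black lines run along its x: the inner pair at y = +-12 mm (52 mm long, gap 24 mm), the outer pair at y = +-20 mm (72 mm long, gap 40 mm). The tips belong at x = 0 of the station
- slim: Slim aluminium specimen carrier, upright loose stub 12 mm in diameter, 26 mm tall; origin at the centre of its underside. One of the two carriers stands at the station's centre, the other is parked on the same plate about 66 mm towards its -y end
- wide: Wide aluminium specimen carrier, upright loose stub 26 mm in diameter, 26 mm tall; origin at the centre of its underside
- bottle: Bystander: amber bottle, 68 mm in diameter, 130 mm tall; origin under its centre
- tipbox: Bystander: pipette tip box, 87 x 127 x 61 mm; origin under its centre
- rack: Bystander: red tube rack with capped tubes, 70 x 130 mm, 92 mm tall; origin under its centre
Not all that is in view belongs to the job. Of the things shaped like the stand, the black one is meant. What is shaped like the forceps but blue is not meant.

How it is judged (in metres and radians):
On the way:
1. the forceps are off their rest (distance of forceps from where it was at the start of the episode above 0.03 m and contact force between forceps and stand below 0.05 N), for 0.1 s.
At the end, for the whole second after the job is handed in: Only the gripper holds the forceps. Tip gap within 4 mm of 24 mm (slim carrier at station) or 40 mm (wide); each tip within 5 mm of half that gap from the station's centre, within 8 mm of it along the lines, 1 to 18 mm above the plate; forceps and gap still, touching no carrier, plate or rest (((horizontal distance between slim and station below 0.02 m and distance between tip_left and tip_right between 0.02 and 0.028 m and horizontal distance between tip_left and station between 0.007 and 0.017 m and horizontal distance between tip_right and station between 0.007 and 0.017 m) or (horizontal distance between wide and station below 0.02 m and distance between tip_left and tip_right between 0.036 and 0.044 m and horizontal distance between tip_left and station between 0.015 and 0.025 m and horizontal distance between tip_right and station between 0.015 and 0.025 m)) and x of tip_left in the frame of station between -0.008 and 0.008 m and z of tip_left in the frame of station between 0.001 and 0.018 m and x of tip_right in the frame of station between -0.008 and 0.008 m and z of tip_right in the frame of station between 0.001 and 0.018 m and contact force between forceps and the fingers above 1 N and contact force between forceps and stage below 0.05 N and contact force between forceps and stand below 0.05 N and contact force between forceps and slim below 0.05 N and contact force between forceps and wide below 0.05 N and linear speed of forceps below 0.02 m/s and velocity of joint forceps_left between -0.05 and 0.05 rad/s); the arm keeps its last pose, push and grip.
It fails at once if slim carrier shifted by more than 6 mm or tipped (distance of slim from where it was at the start of the episode above 0.006 m or angle between slim's own z axis and vertical above 0.3 rad).
It fails at once if wide carrier shifted by more than 6 mm or tipped (distance of wide from where it was at the start of the episode above 0.006 m or angle between wide's own z axis and vertical above 0.3 rad).
It fails at once if bottle moved more than 15 mm (distance of bottle from where it was at the start of the episode above 0.015 m).
It fails at once if tipbox moved more than 15 mm (distance of tipbox from where it was at the start of the episode above 0.015 m).
It fails at once if rack moved more than 15 mm (distance of rack from where it was at the start of the episode above 0.015 m).
It also fails if it takes over 38 s, if anything falls off the work surface, if the arm or the gripper's body presses on something with over 40 N, if the wrist force passes 120 N, or if a joint passes its speed limit or range.

## Working session

There is one attempt and no reset: what is moved stays moved. The work goes in short steps, Python scripts to look and compute and a shell command to move; the robot and the scene stay as the last step left them, time stands still between calls to the robot, and variables do not carry over. Pictures are saved under pics/ and viewed, and the job is handed in when it is done.

```bash
mkdir -p pics; cat > h.py <<'E'
from workcell import robot
import cv2, numpy as np, pickle
def snap(n,tag):
    s=robot.snapshot(n); cv2.imwrite(f'pics/{tag}.png',s['color']); pickle.dump(s,open(f'pics/{tag}.pkl','wb')); return s
def load(tag): return pickle.load(open(f'pics/{tag}.pkl','rb'))
def ray(s,u,v):
    K=np.array(s['intrinsics']); d=np.array([(u-K[0,2])/K[0,0],(v-K[1,2])/K[1,1]])
    p=d.copy()
    for _ in range(30): p=d/(1+s['k1']*(p@p))
    P=np.array(s['pose']); return P[:3,3],P[:3,:3]@np.array([p[0],p[1],1])
def atz(s,u,v,z):
    o,r=ray(s,u,v); return o+r*(z-o[2])/r[2]
def proj(s,X):
    P=np.array(s['pose']);K=np.array(s['intrinsics']); c=P[:3,:3].T@(np.array(X,float)-P[:3,3]); p=c[:2]/c[2]; p=p*(1+s['k1']*(p@p))
    return np.array([K[0,0]*p[0]+K[0,2],K[1,1]*p[1]+K[1,2]])
def crop(tag,x0,y0,x1,y1,f,out):
    im=cv2.imread(f'pics/{tag}.png')[y0:y1,x0:x1]; cv2.imwrite(f'pics/{out}.png',cv2.resize(im,None,fx=f,fy=f,interpolation=cv2.INTER_CUBIC))
def tri(obs):
    A=np.zeros((3,3));b=np.zeros(3)
    for s,u,v in obs:
        o,r=ray(s,u,v); r=r/np.linalg.norm(r); M=np.eye(3)-np.outer(r,r); A+=M;b+=M@o
    return np.linalg.solve(A,b)
E
python3 - <<'E'
from h import *
print(robot.get_obs())
for n in('scene','top','wrist'):
    s=snap(n,n+'0'); print(n,s['pose'],s['intrinsics'],s['k1'])
E
```

```text
{'t': 0.0, 'joint_pos': array([ 1.12280179,  0.41189323, -0.01269395,  1.59702818,  0.00563748,
        1.13429486, -0.08221776]), 'qvel': array([ 2.32578397e-04,  1.15466046e-04,  2.53819965e-05, -4.28589021e-04,
        7.09682527e-05, -4.88193320e-04,  2.28049754e-04]), 'tau': array([ 2.50787334e-04, -5.87956774e+01,  6.41950853e-01, -2.91069496e+01,
       -5.37514582e-02,  1.84401800e-02,  8.39846916e-05]), 'ee_pos': array([ 231.46143459, -580.02501497,  221.819838  ]), 'tool_rot': array([ 0.58566038, -0.58512332,  0.39712404, -0.39613777]), 'wrist_force': array([ 0.00509232,  0.22553105, -1.57344643]), 'torque': array([ 0.02342001,  0.03537167, -0.04172229]), 'finger_gap': 1.000023912755426}
scene [[ 3.27524142e-01  5.55867521e-01 -7.64028295e-01  1.72778762e+03]
 [ 9.44785579e-01 -2.01576641e-01  2.58354539e-01 -3.92485395e+02]
 [-1.03993604e-02 -8.06460264e-01 -5.91196834e-01  9.36561942e+02]
 [ 0.00000000e+00  0.00000000e+00  0.00000000e+00  1.00000000e+00]] [[551.20419221   0.         315.70315357]
 [  0.         551.20419221 233.89177133]
 [  0.           0.           1.  
[... 174 characters left out ...]
86206003e-02 -1.13129235e-01 -9.93405783e-01  1.33437385e+03]
 [ 0.00000000e+00  0.00000000e+00  0.00000000e+00  1.00000000e+00]] [[541.5864396    0.         314.54038937]
 [  0.         541.5864396  234.11477431]
 [  0.           0.           1.        ]] -0.14025225126238317
wrist [[ 3.69849635e-01 -8.95262383e-01 -2.48428085e-01  2.99871263e+02]
 [-9.29091487e-01 -3.56528423e-01 -9.83691594e-02 -5.53315710e+02]
 [-5.05465580e-04  2.67194217e-01 -9.63642566e-01  3.83841974e+02]
 [ 0.00000000e+00  0.00000000e+00  0.00000000e+00  1.00000000e+00]] [[392.21503525   0.         313.08728718]
 [  0.         392.21503525 235.2844854 ]
 [  0.           0.           1.        ]] -0.06508873181010777
```

View pics/top0.png

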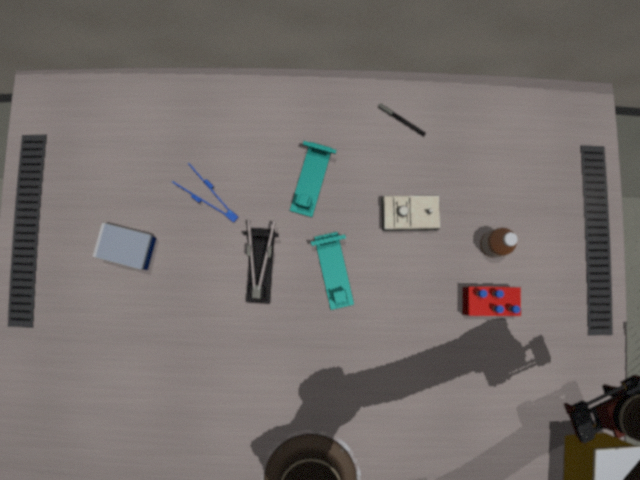

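View pics/scene0.png

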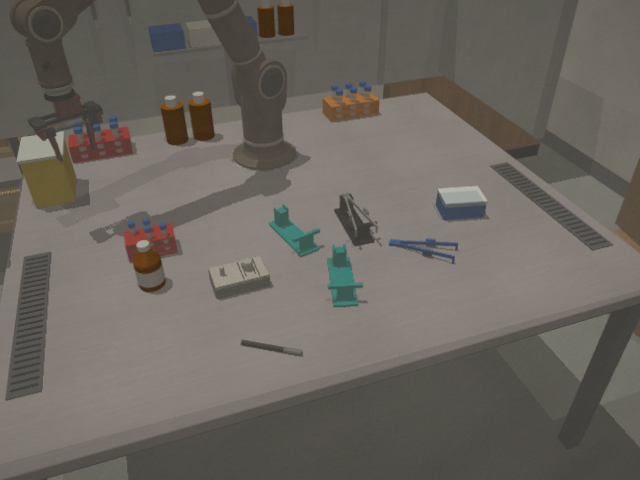

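View pics/wrist0.png

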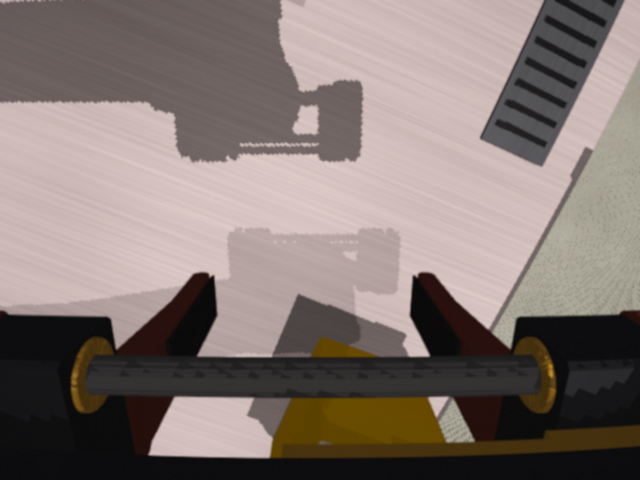

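```bash
python3 - <<'E'
from h import *
crop('top0',370,185,450,240,10,'c1'); crop('top0',235,210,295,310,7,'c2'); crop('scene0',200,250,280,300,10,'c3')
E
```

```text
(no output)
```

View pics/c1.png

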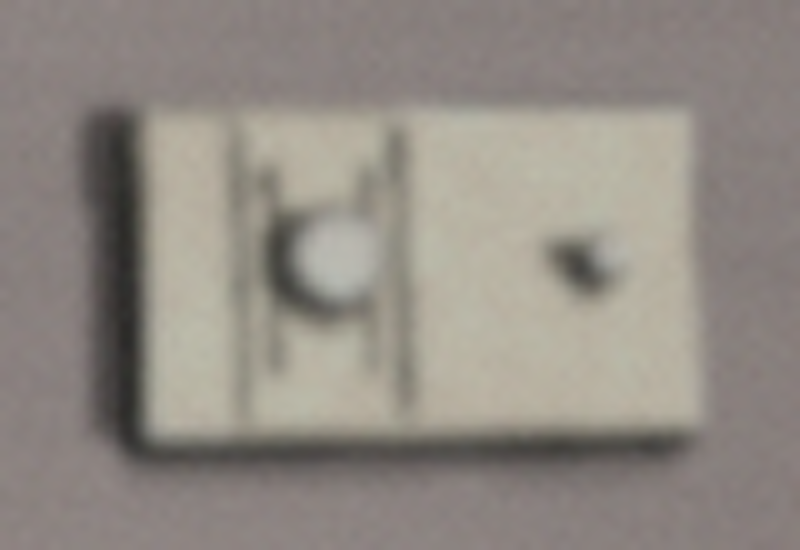

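View pics/c2.png

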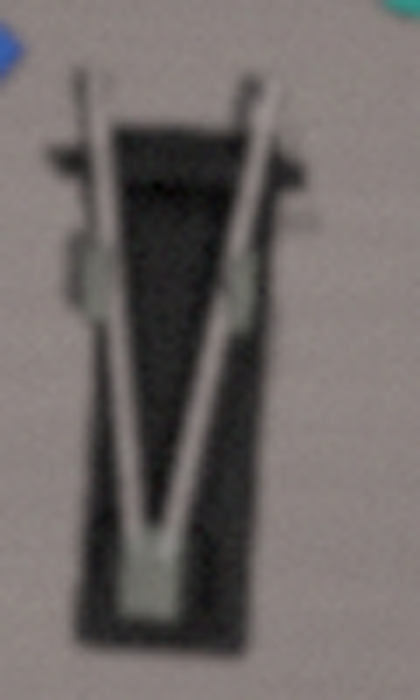

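View pics/c3.png

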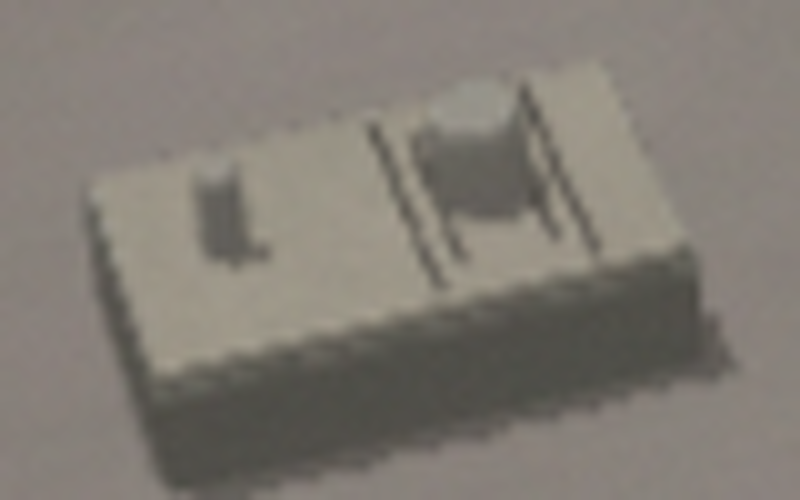

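```bash
python3 - <<'E'
from h import *
s=load('top0')
c=[(145,108),(692,108),(703,430),(150,435)]
P=np.array([atz(s,370+u/10-.45,185+v/10-.45,40) for u,v in c]);print(P.round(1))
print([np.linalg.norm(P[i]-P[(i+1)%4]).round(1) for i in range(4)])
for q in [(238,130),(245,420),(398,130),(406,405),(268,170),(278,370),(368,170),(375,365)]: print('line',q,atz(s,370+q[0]/10-.45,185+q[1]/10-.45,40).round(1))
print('wide top',atz(s,370+34-.45-0.5,185+26-.45,66).round(1))
for n,q,z in [('blk',(152,580),65),('blkrear',(150,617),65),('tipL',(95,75),65),('tipR',(272,80),65),('gl',(95,283),70),('gr',(241,290),70)]:
    print(n,atz(s,235+q[0]/7-.45,210+q[1]/7-.45,z).round(1))
E
```

```text
[[ 692.  -169.5   40. ]
 [ 695.  -305.1   40. ]
 [ 615.3 -306.8   40. ]
 [ 611.7 -170.7   40. ]]
[np.float64(135.6), np.float64(79.7), np.float64(136.1), np.float64(80.4)]
line (238, 130) [ 687.1 -192.4   40. ]
line (245, 420) [ 615.7 -193.9   40. ]
line (398, 130) [ 687.9 -231.9   40. ]
line (406, 405) [ 620.1 -233.4   40. ]
line (268, 170) [ 677.3 -199.7   40. ]
line (278, 370) [ 628.1 -202.    40. ]
line (368, 170) [ 677.8 -224.4   40. ]
line (375, 365) [ 629.8 -225.8   40. ]
wide top [ 651.2 -211.4   66. ]
blk [451.9 132.9  65. ]
blkrear [439.6 133.3  65. ]
tipL [621.4 156.6  65. ]
tipR [620.7  96.7  65. ]
gl [550.5 154.1  70. ]
gr [549.  105.1  70. ]
```

```bash
cat >> h.py <<'E'
from scipy.spatial.transform import Rotation as R
def tool():
    o=robot.get_obs(); q=o['tool_rot']; return o,R.from_quat([q[1],q[2],q[3],q[0]])
def goto(target,yaw):
    "yaw: heading deg of forceps x axis (=tool -z or z)"
    o,r=tool(); M=r.as_matrix()
    x=M[:,0] if M[1,0]>0 else M[:,0]
    # want tool y=down, tool x = +-(forceps y)
    fx=np.array([np.cos(np.radians(yaw)),np.sin(np.radians(yaw)),0]); fy=np.array([-fx[1],fx[0],0])
    sg=np.sign(M[:,0]@fy); X=sg*fy; Y=np.array([0,0,-1.]); T=np.stack([X,Y,np.cross(X,Y)],1)
    rv=np.degrees(R.from_matrix(M.T@T).as_rotvec())
    d=M.T@(np.array(target)-o['ee_pos'])/10
    print('t',round(o['t'],2),'ee',o['ee_pos'].round(1),'gap',round(o['finger_gap']*88,1),'F',o['wrist_force'].round(1)); print('turn',rv.round(2),'shift cm',d.round(2),'|',np.linalg.norm(d).round(2)); print('axes x',M[:,0].round(2),'z',M[:,2].round(2),'j',o['joint_pos'].round(2))
E
python3 - <<'E'
from h import *
goto([547,129.4,222],-2.1)
E
```

```text
t 0.15 ee [ 231.5 -580.1  222. ] gap 88.1 F [-0.8 -0.1  0.5]
turn [ 2.000e-02  2.386e+01 -7.000e-02] shift cm [-54.2    0.06  55.6 ] | 77.65
axes x [ 0.37 -0.93 -0.  ] z [ 0.93  0.37 -0.  ] j [ 1.12  0.41 -0.01  1.6   0.01  1.13 -0.08]
```

```bash
python3 -m handwheel '[[0,8,0,0,0,0,0],[0,8,0,0,0,0,0],[0,8,0,0,0,0,0]]' 15; python3 - <<'E'
from h import *
goto([547,129.4,222],-2.1)
E
```

```text
t: 0.45
ee_pos: [231.0, -579.6, 220.8]
tool_rot: [0.487, -0.486, 0.514, -0.512]
wrist_force: [0.6, -0.3, 0.8]
finger_gap: 0.997
t 0.45 ee [ 231.  -579.6  220.8] gap 87.7 F [ 0.6 -0.3  0.8]
turn [ 0.08 -0.85 -0.19] shift cm [-7.243e+01  7.000e-02  2.790e+01] | 77.62
axes x [-0.05 -1.   -0.  ] z [ 1.   -0.05 -0.  ] j [ 1.06  0.41  0.07  1.6  -0.03  1.13 -0.48]
```

```bash
python3 -m handwheel '[[0,0,0,-4.4,-0.2,1.7,0],[0,0,0,-4.4,-0.2,1.7,0],[0,0,0,-4.4,-0.2,1.7,0],[0,0,0,-4.4,-0.2,1.7,0],[0,0,0,-4.4,-0.2,1.7,0],[0,0,0,-4.4,-0.2,1.7,0],[0,0,0,-4.4,0,1.7,0],[0,0,0,-4.4,0,1.7,0]]'; python3 - <<'E'
from h import *
goto([547,129.4,222],-2.1)
E
```

```text
t: 1.25
ee_pos: [387.6, -229.3, 230.8]
tool_rot: [0.482, -0.483, 0.519, -0.515]
wrist_force: [0.7, 0.2, -0.2]
finger_gap: 1.001
t 1.25 ee [ 387.6 -229.3  230.8] gap 88.1 F [ 0.7  0.2 -0.2]
turn [ 0.3  -1.87 -0.12] shift cm [-36.88   0.88  13.42] | 39.26
axes x [-0.07 -1.   -0.  ] z [ 1.   -0.07 -0.01] j [ 0.57  0.11 -0.15  1.97  0.02  1.06 -1.23]
```

```bash
python3 -m handwheel '[[0,0,0,-4.6,0,1.7,0],[0,0,0,-4.6,0,1.7,0],[0,0,0,-4.6,0,1.7,0],[0,0,0,-4.6,0,1.7,0],[0,0,0,-4.6,0,1.7,0],[0,0,0,-4.6,0.2,1.7,0],[0,-1,0,-4.6,0.2,1.7,0],[0,-1,0,-4.6,0.2,1.7,0]]'; python3 - <<'E'
from h import *
goto([547,129.4,222],-2.1)
s=snap('wrist','w1')
E
```

```text
t: 2.05
ee_pos: [548.6, 136.6, 225.6]
tool_rot: [0.49, -0.491, 0.51, -0.508]
wrist_force: [-0.3, -0.7, -0.6]
finger_gap: 1.0
t 2.05 ee [548.6 136.6 225.6] gap 88.0 F [-0.3 -0.7 -0.6]
turn [ 0.13  0.01 -0.03] shift cm [ 0.73  0.36 -0.13] | 0.82
axes x [-0.04 -1.   -0.  ] z [ 1.   -0.04 -0.  ] j [ 0.    0.34 -0.42  1.72  0.15  1.12 -2.07]
```

View pics/w1.png

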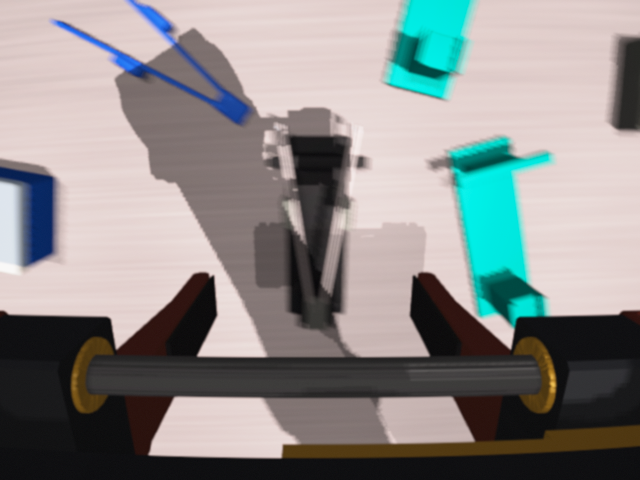

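```bash
python3 -m handwheel '[[0,0,0,0.7,1,-0.1,0],[0,0,0,0,3,0,0],[0,0,0,0,0,0,0],[0,0,0,0,0,0,0]]'; python3 - <<'E'
from h import *
goto([547,129.4,140],-2.1)
s=snap('wrist','w2')
E
```

```text
t: 2.5
ee_pos: [547.4, 140.5, 182.5]
tool_rot: [0.495, -0.494, 0.508, -0.503]
wrist_force: [0.6, 0.2, -0.5]
finger_gap: 0.998
t 2.5 ee [547.4 140.5 182.5] gap 87.8 F [ 0.6  0.2 -0.5]
turn [ 0.26  0.78 -0.38] shift cm [ 1.14  4.24 -0.  ] | 4.39
axes x [-0.02 -1.   -0.01] z [ 1.   -0.02 -0.  ] j [-0.01  0.38 -0.42  1.77  0.17  1.03 -2.08]
```

View pics/w2.png

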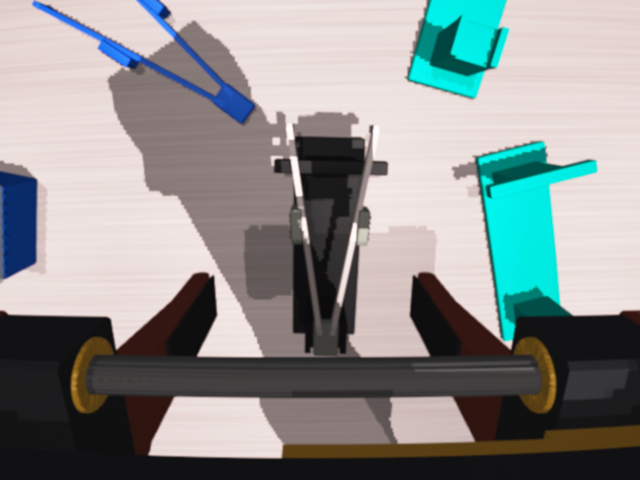

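```bash
python3 - <<'E'
from h import *
s=load('w2')
crop('w2',260,110,400,360,3,'c4')
for n,u,v,z in [('gl',297,226,68),('gr',363,227,68),('blk',325,341,65),('tl',291,126,65),('tr',375,128,65)]: print(n,atz(s,u,v,z).round(1))
goto([547,129.4,140],-2.1)
E
```

```text
gl [551.2 152.6  68. ]
gr [549.4 104.6  68. ]
blk [454.6 133.6  65. ]
tl [621.6 154.5  65. ]
tr [619.   96.6  65. ]
t 2.55 ee [547.2 140.1 182.3] gap 88.2 F [-0.9 -0.   0.2]
turn [ 0.29  0.76 -0.35] shift cm [1.1  4.22 0.02] | 4.36
axes x [-0.02 -1.   -0.01] z [ 1.   -0.02 -0.  ] j [-0.01  0.38 -0.42  1.77  0.17  1.03 -2.08]
```

View pics/c4.png

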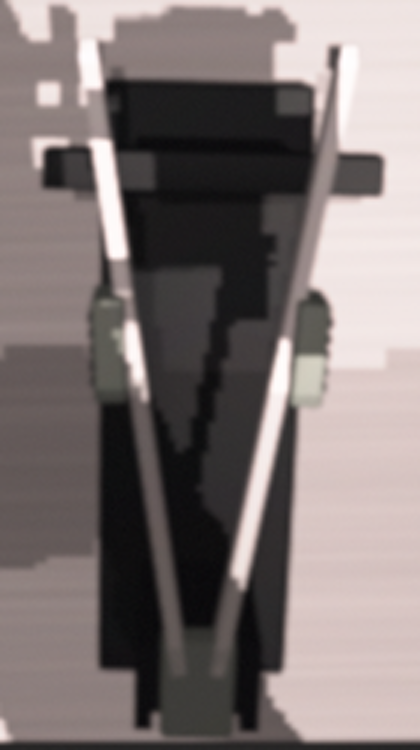

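```bash
python3 -m handwheel '[[0,0.6,-0.3,1.1,0,0.15,0],[0.3,0.6,0,0.2,1.5,0,0],[0,0,0,0,4,0,0],[0,0,0,0,4,0,0],[0,0,0,0,1,0,0],[0,0,0,0,0,0,0]]'; python3 - <<'E'
from h import *
goto([549,128.9,41],-2.5)
E
```

```text
t: 3.15
ee_pos: [554.9, 119.0, 82.9]
tool_rot: [-0.489, 0.482, -0.51, 0.518]
wrist_force: [-0.2, -0.2, -0.2]
finger_gap: 0.999
t 3.15 ee [554.9 119.   82.9] gap 87.9 F [-0.2 -0.2 -0.2]
turn [-0.8  -0.73  0.04] shift cm [-0.96  4.18 -0.7 ] | 4.34
axes x [-0.06 -1.    0.  ] z [ 1.   -0.06  0.01] j [-0.02  0.5  -0.37  1.87  0.25  0.81 -2.15]
```

```bash
python3 -m handwheel '[[-0.5,-0.5,0,-0.8,0,-0.6,0],[0,0,0,0,0,0,0],[0,0,0,0,0,0,0]]'; python3 - <<'E'
from h import *
goto([549,128.9,41],-2.5)
E
```

```text
t: 3.45
ee_pos: [551.5, 128.0, 87.5]
tool_rot: [-0.49, 0.485, -0.509, 0.514]
wrist_force: [0.1, -0.3, -1.3]
finger_gap: 1.002
t 3.45 ee [551.5 128.   87.5] gap 88.2 F [ 0.1 -0.3 -1.3]
turn [-0.58 -0.25 -0.02] shift cm [-0.08  4.65 -0.3 ] | 4.66
axes x [-0.05 -1.   -0.  ] z [ 1.   -0.05  0.01] j [-0.03  0.49 -0.38  1.86  0.24  0.82 -2.15]
```

```bash
python3 -m handwheel '[[-0.5,-0.2,0,0,1.5,-0.3,0],[0,0,0,0,1.5,0,0],[0,0,0,0,1.2,0,0],[0,0,0,0,0,0,0],[0,0,0,0,0,0,0]]'; python3 - <<'E'
from h import *
goto([549,128.9,41],-2.5)
E
```

```text
t: 3.95
ee_pos: [549.0, 128.5, 42.9]
tool_rot: [-0.49, 0.488, -0.51, 0.511]
wrist_force: [-0.7, -0.8, 0.6]
finger_gap: 0.997
t 3.95 ee [549.  128.5  42.9] gap 87.7 F [-0.7 -0.8  0.6]
turn [-0.14 -0.01 -0.04] shift cm [-0.04  0.19 -0.01] | 0.19
axes x [-0.04 -1.   -0.  ] z [ 1.   -0.04  0.  ] j [-0.05  0.55 -0.36  1.89  0.28  0.74 -2.17]
```

```bash
python3 -m handwheel '[[0,0,0,0,0.1,0,60],[0,0,0,0,0,0,80],[0,0,0,0,0,0,95],[0,0,0,0,0,0,105],[0,0,0,0,0,0,110],[0,0,0,0,0,0,110],[0,0,0,0,0,0,110],[0,0,0,0,0,0,110]]' 15; python3 - <<'E'
from h import *
goto([549,128.9,41],-2.5)
s=snap('wrist','w3')
E
```

```text
t: 4.75
ee_pos: [549.6, 128.6, 42.6]
tool_rot: [-0.49, 0.488, -0.51, 0.512]
wrist_force: [1.1, -0.3, -0.7]
finger_gap: 0.571
t 4.75 ee [549.6 128.6  42.6] gap 50.3 F [ 1.1 -0.3 -0.7]
turn [-0.21 -0.02 -0.06] shift cm [-0.03  0.16 -0.06] | 0.18
axes x [-0.04 -1.   -0.  ] z [ 1.   -0.04  0.  ] j [-0.05  0.55 -0.36  1.89  0.28  0.74 -2.17]
```

View pics/w3.png

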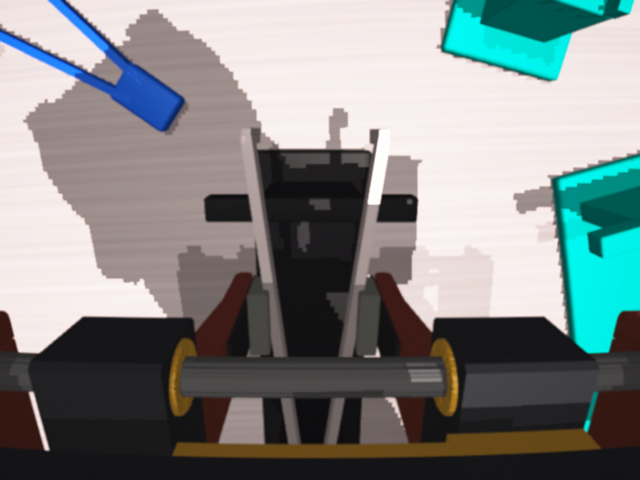

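```bash
python3 -m handwheel '[[0,0,0,0,-1,0,110],[0,0,0,0,-2,0,110],[0,0,0,0,-3,0,110],[0,0,0,0,-2,0,110],[0,0,0,0,0,0,110],[0,0,0,0,0,0,110]]'; python3 - <<'E'
from h import *
goto([582.5,-214.1,120],1.2)
s=snap('wrist','w4')
E
```

```text
t: 5.4
ee_pos: [548.7, 128.6, 127.2]
tool_rot: [-0.49, 0.488, -0.51, 0.511]
wrist_force: [0.4, 0.0, -1.1]
finger_gap: 0.569
t 5.4 ee [548.7 128.6 127.2] gap 50.1 F [ 0.4  0.  -1.1]
turn [-0.16 -3.69 -0.05] shift cm [34.09  0.7   4.86] | 34.45
axes x [-0.04 -1.   -0.  ] z [ 1.   -0.04  0.  ] j [-0.01  0.44 -0.4   1.83  0.21  0.91 -2.12]
```

View pics/w4.png

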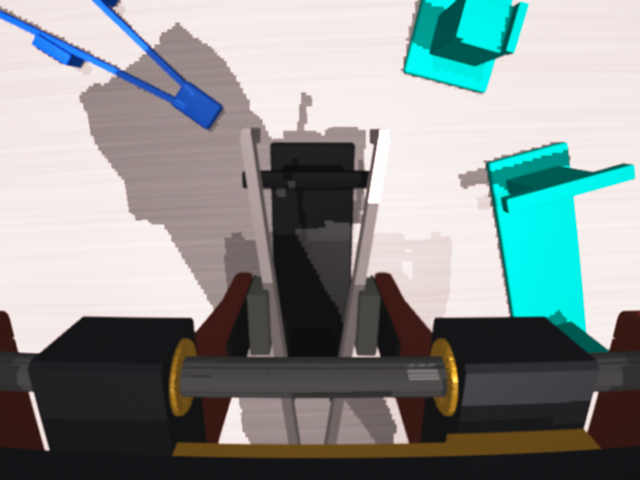

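```bash
python3 -m handwheel '[[0,-0.5,0,2.5,0,0.2,110],[0,-0.5,0,3.5,0,0.5,110],[0,-0.5,0,4,0,0.5,110],[0,-0.5,0,4,0,0.5,110],[0,-0.5,0,4,0,0.5,110],[0,-0.5,0,4,0,0.5,110],[0,-0.5,0,3.5,0,0.5,110],[0,0,0,2.5,0,0.5,110]]'; python3 - <<'E'
from h import *
goto([582.5,-214.1,120],1.2)
E
```

```text
t: 6.25
ee_pos: [579.1, -155.2, 115.9]
tool_rot: [-0.507, 0.509, -0.496, 0.488]
wrist_force: [0.0, 0.1, -1.0]
finger_gap: 0.57
t 6.25 ee [ 579.1 -155.2  115.9] gap 50.2 F [ 0.   0.1 -1. ]
turn [ 0.62  0.64 -0.3 ] shift cm [ 5.9  -0.44  0.15] | 5.92
axes x [ 0.03 -1.   -0.01] z [ 1.    0.03 -0.01] j [ 0.43  0.51 -0.34  1.74  0.2   0.94 -1.53]
```

```bash
python3 -m handwheel '[[0.3,0.3,-0.2,2.5,-0.2,0,110],[0.3,0.3,0,2,-0.2,0,110],[0,0,0,0.5,0,0,110],[0,0,0,0,0,0,110],[0,0,0,0,0,0,110],[0,0,0,0,0,0,110]]'; python3 - <<'E'
from h import *
s=snap('wrist','w5'); snap('scene','s5'); snap('top','t5')
goto([582.5,-214.1,120],1.2)
E
```

```text
t: 6.85
ee_pos: [576.9, -208.9, 112.1]
tool_rot: [-0.503, 0.506, -0.5, 0.492]
wrist_force: [-0.5, 0.1, -1.3]
finger_gap: 0.575
t 7.0 ee [ 577.2 -209.2  112.5] gap 50.1 F [ 0.  -0.6 -1.3]
turn [ 0.56 -0.22 -0.25] shift cm [ 0.5  -0.75  0.52] | 1.04
axes x [ 0.02 -1.   -0.  ] z [ 1.    0.02 -0.01] j [ 0.5   0.53 -0.33  1.71  0.2   0.94 -1.45]
```

View pics/w5.png

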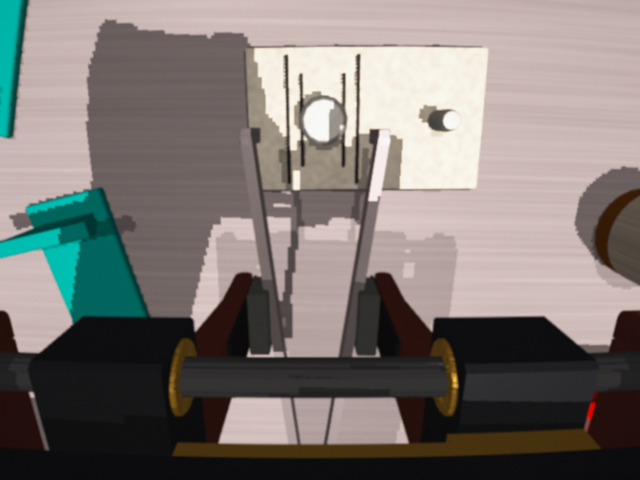

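```bash
python3 - <<'E'
from h import *
crop('w5',235,35,495,195,3,'c5')
s=load('w5')
for n,u,v,z in [('oL',287,56,40),('oL',289,182,40),('oR',358,56,40),('oR',357,182,40),('TL',246,47,40),('TR',487,47,40),('BR',476,188,40),('BL',246,189,40),('wide',323,119,66),('slim',451,120,66),('tipL',250,131,135),('tipR',380,132,135)]: print(n,atz(s,u,v,z).round(1))
E
```

```text
oL [ 687.9 -192.6   40. ]
oL [ 617.7 -193.8   40. ]
oR [ 688.6 -231.9   40. ]
oR [ 618.4 -234.4   40. ]
TL [ 692.5 -169.9   40. ]
TR [ 695.7 -303.9   40. ]
BR [ 616.3 -306.7   40. ]
BL [ 613.1 -167.9   40. ]
wide [ 654.  -212.7   66. ]
slim [ 655.1 -278.4   66. ]
tipL [ 649.1 -186.4  135. ]
tipR [ 649.5 -231.   135. ]
```

View pics/c5.png

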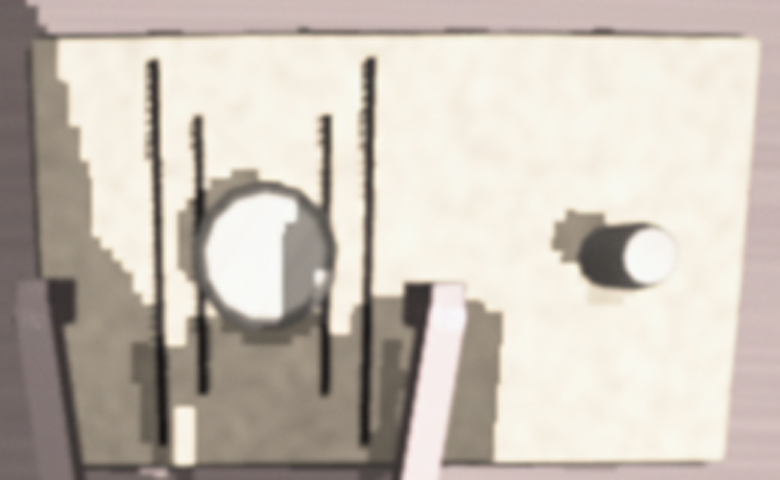

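```bash
python3 - <<'E'
from h import *
s=load('w5')
for z in (110,113,116):
  L=atz(s,235+75/3,35+302/3,z);Rr=atz(s,235+405/3,35+302/3,z)
  print(z,L.round(1),Rr.round(1),np.linalg.norm(L-Rr).round(1),((L+Rr)/2).round(1))
goto([582.5,-214.1,120],1.2)
E
```

```text
110 [ 646.7 -186.4  110. ] [ 647.4 -231.1  110. ] 44.6 [ 647.1 -208.7  110. ]
113 [ 646.8 -186.8  113. ] [ 647.5 -230.6  113. ] 43.8 [ 647.2 -208.7  113. ]
116 [ 646.9 -187.2  116. ] [ 647.6 -230.2  116. ] 43.0 [ 647.3 -208.7  116. ]
t 7.0 ee [ 577.2 -209.2  112.5] gap 50.1 F [ 0.  -0.6 -1.3]
turn [ 0.56 -0.22 -0.25] shift cm [ 0.5  -0.75  0.52] | 1.04
axes x [ 0.02 -1.   -0.  ] z [ 1.    0.02 -0.01] j [ 0.5   0.53 -0.33  1.71  0.2   0.94 -1.45]
```

```bash
python3 -m handwheel '[[0.4,-0.2,-0.2,0.4,0,0.6,112],[0,0,0,0,1,0,114],[0,0,0,0,1.2,0,115],[0,0,0,0,1,0,116],[0,0,0,0,0,0,116],[0,0,0,0,0,0,116]]'; python3 - <<'E'
from h import *
s=snap('wrist','w6')
goto([583.2,-213.5,47.5],1.2)
crop('w6',180,20,440,220,3,'c6')
E
```

```text
t: 7.6
ee_pos: [583.7, -212.0, 76.9]
tool_rot: [-0.505, 0.506, -0.495, 0.493]
wrist_force: [-0.4, 0.6, -1.3]
finger_gap: 0.544
t 7.65 ee [ 583.5 -211.9   76.9] gap 47.9 F [ 0.2  0.6 -1. ]
turn [ 0.18  0.11 -0.07] shift cm [ 0.16  2.94 -0.03] | 2.95
axes x [ 0.02 -1.   -0.  ] z [ 1.    0.02 -0.  ] j [ 0.5   0.58 -0.31  1.72  0.22  0.88 -1.46]
```

View pics/c6.png

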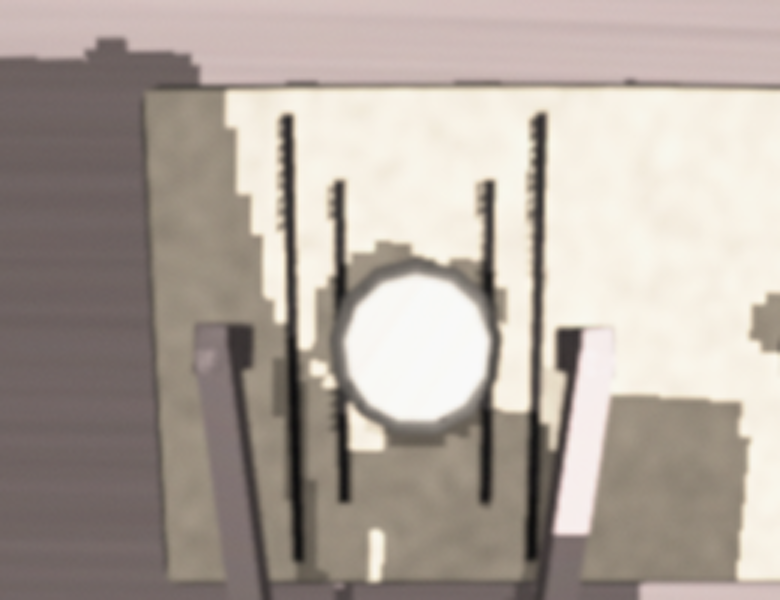

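```bash
python3 - <<'E'
from h import *
s=load('w6')
f=lambda u,v,z: atz(s,180+u/3-.3,20+v/3-.3,z)
for z in (75,78): L=f(252,348,z);Q=f(557,350,z);print(L.round(1),Q.round(1),(L-Q).round(1),((L+Q)/2).round(1))
print('wide',f(416,345,66).round(1))
P=[f(*p,40) for p in [(287,117),(298,558),(540,117),(531,558)]]; print(np.round(P,1),np.mean(P,0).round(1))
E
```

```text
[ 653.4 -190.5   75. ] [ 654.  -231.8   75. ] [-0.6 41.3  0. ] [ 653.7 -211.2   75. ]
[ 653.4 -190.9   78. ] [ 654.1 -231.4   78. ] [-0.6 40.6  0. ] [ 653.8 -211.1   78. ]
wide [ 654.  -212.8   66. ]
[[ 688.3 -191.9   40. ]
 [ 617.4 -193.8   40. ]
 [ 689.2 -231.8   40. ]
 [ 618.3 -233.8   40. ]] [ 653.3 -212.9   40. ]
```

```bash
python3 -m handwheel '[[0.2,0.1,0,0.17,0,0,116],[0,0,0,0,0,0,116],[0,0,0,0,0,0,116]]'; python3 - <<'E'
from h import *
goto([583.2,-213.6,47.5],1.2)
E
```

```text
t: 7.95
ee_pos: [584.0, -214.0, 77.7]
tool_rot: [0.506, -0.505, 0.495, -0.495]
wrist_force: [0.5, -0.2, -1.2]
finger_gap: 0.545
t 7.95 ee [ 584.  -214.    77.7] gap 47.9 F [ 0.5 -0.2 -1.2]
turn [-0.1  -0.01 -0.04] shift cm [-0.04  3.02 -0.08] | 3.02
axes x [ 0.02 -1.   -0.  ] z [1.   0.02 0.  ] j [ 0.5   0.58 -0.31  1.73  0.22  0.87 -1.46]
```

```bash
python3 -m handwheel '[[0,0,0,0,0.8,-0.05,116],[0,0,0,0,0.8,0,116],[0,0,0,0,0.6,0,116],[0,0,0,0,0,0,116],[0,0,0,0,0,0,116]]'; python3 - <<'E'
from h import *
goto([583.2,-213.6,47.5],1.2)
E
```

```text
t: 8.45
ee_pos: [583.3, -214.1, 53.6]
tool_rot: [0.506, -0.505, 0.495, -0.495]
wrist_force: [-0.4, 0.4, -0.7]
finger_gap: 0.548
t 8.45 ee [ 583.3 -214.1   53.6] gap 48.2 F [-0.4  0.4 -0.7]
turn [-0.1  -0.02 -0.04] shift cm [-0.05  0.61 -0.01] | 0.62
axes x [ 0.02 -1.   -0.  ] z [1.   0.02 0.  ] j [ 0.49  0.61 -0.31  1.74  0.23  0.83 -1.47]
```

```bash
python3 -m handwheel '[[0,0,0,0,0.4,0,116],[0,0,0,0,0,0,116],[0,0,0,0,0,0,116],[0,0,0,0,0,0,116]]'; python3 - <<'E'
from h import *
s=snap('wrist','w7');snap('scene','s7')
goto([583.2,-213.6,47.5],1.2)
crop('w7',180,20,440,220,3,'c7'); crop('s7',180,220,300,310,6,'c8')
E
```

```text
t: 8.85
ee_pos: [583.6, -214.0, 49.5]
tool_rot: [0.506, -0.504, 0.494, -0.495]
wrist_force: [1.1, -0.4, -0.9]
finger_gap: 0.546
t 8.95 ee [ 583.7 -214.    49.6] gap 48.4 F [ 0.3 -0.3 -1.3]
turn [-0.13 -0.   -0.03] shift cm [-0.04  0.21 -0.05] | 0.22
axes x [ 0.02 -1.   -0.  ] z [1.   0.02 0.  ] j [ 0.49  0.61 -0.3   1.74  0.24  0.82 -1.47]
```

View pics/c7.png

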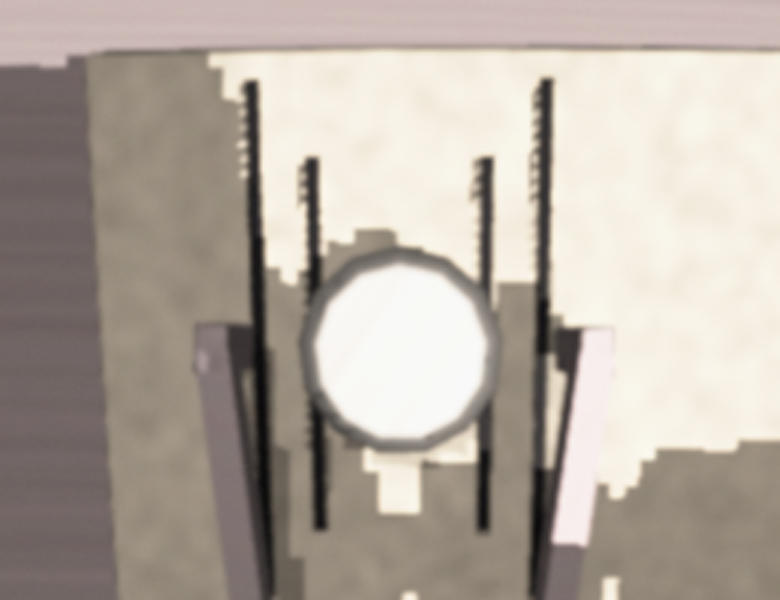

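View pics/c8.png

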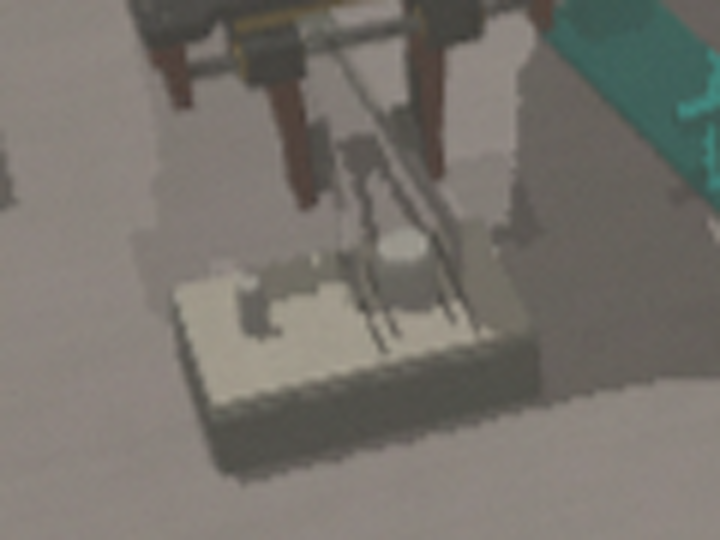

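```bash
python3 - <<'E'
from h import *
s=load('w7')
f=lambda u,v,z: atz(s,180+u/3-.3,20+v/3-.3,z)
for z in (47,50): L=f(254,348,z);Q=f(555,349,z);print(L.round(1),Q.round(1),(L-Q).round(1),((L+Q)/2).round(1))
print('wide',f(400,349,66).round(1))
P=[f(*p,40) for p in [(251,82),(266,560),(546,80),(536,560)]]; print(np.round(P,1),np.mean(P,0).round(1))
o=snap('wrist','w8'); im=cv2.imread('pics/w8.png'); cv2.imwrite('pics/c9.png',cv2.resize(im[115:155,235:405],None,fx=4.7,fy=4.7,interpolation=cv2.INTER_CUBIC))
E
```

```text
[ 653.4 -192.9   47. ] [ 654.  -233.9   47. ] [-0.7 41.   0. ] [ 653.7 -213.4   47. ]
[ 653.4 -193.3   50. ] [ 654.1 -233.6   50. ] [-0.7 40.3  0. ] [ 653.8 -213.4   50. ]
wide [ 653.9 -212.8   66. ]
[[ 688.6 -191.9   40. ]
 [ 622.6 -193.5   40. ]
 [ 689.7 -231.9   40. ]
 [ 623.4 -233.6   40. ]] [ 656.1 -212.7   40. ]
```

View pics/c9.png

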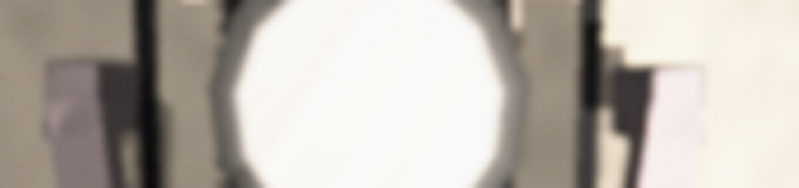

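```bash
python3 -m handwheel '[[0,0,0,0,0,0,116],[0,0,0,0,0,0,116]]'; python3 - <<'E'
from h import *
goto([583.2,-213.6,49.5],1.2)
print(robot.sign_off())
E
```

```text
t: 9.2
ee_pos: [583.8, -214.1, 49.8]
tool_rot: [0.506, -0.504, 0.494, -0.495]
wrist_force: [-0.2, 0.1, -0.3]
finger_gap: 0.55
t 9.2 ee [ 583.8 -214.1   49.8] gap 48.4 F [-0.2  0.1 -0.3]
turn [-0.15 -0.01 -0.03] shift cm [-0.05  0.03 -0.06] | 0.08
axes x [ 0.02 -1.   -0.  ] z [1.   0.02 0.  ] j [ 0.49  0.61 -0.3   1.74  0.24  0.82 -1.47]
the job is handed in; nothing more can be done
None
```

I gripped the forceps by the finger grips, lifted them off the black rest and lowered the tips beside the wide carrier, which stands at the station. I then squeezed to the outer lines and handed the job in at 9.2 s; no verdict was reported.

Last checks, from the wrist camera and the robot's state:
- **Gap:** about 40–41 mm measured in the picture. The fingers read 48.4 mm over the grips, which fits the given 48 mm at 40 mm.
- **Position:** the midpoint between the tips is within about 1 mm of the station's centre.
- **Height:** the tips are about 10 mm above the plate. This follows from the tool height and the grasp offset, and the image scale agrees with it.
- **Contact and movement:** the wide carrier measured the same before and after, within 0.2 mm. The wrist force stayed near zero, so there was no sign of contact.

- **Disagreement:** the last reading of the station's centre from the lines came out about 3 mm further in x than the earlier ones. In that view the arms hid the near ends of the outer lines, so I used the earlier readings and the carrier's centre, which agree.
- **Not measured:** I did not re-measure the slim carrier at the end. It was in shadow in the last picture, and nothing went near it.

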